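# Open the sprung punch case at the forge bench

## Task

Press down the orange release paddle on the front of the blue punch case so that its sprung lid lifts by itself, then push the lid fully open, until it leans back past upright on its stop and stays there, and leave the paddle released. Do it by touch alone with the fingertips: do not pinch the lid or fling it open, and leave the hammer, tongs, chain link and tin where they are.

Things in the scene. Friction and masses are not known exactly. Their poses are not given: they have to be found in the camera images.
- case: blue steel punch case screwed to the bench (fixed), 120 mm deep (its x) by 160 mm wide (its y), rim 70 mm above the bench. Origin at the centre of its underside; its x points from the paddle side (front, towards the robot) to the hinge side, z up; the yaw varies. Screw tabs reach 20 mm beyond each side, 8 mm high. Inside, a wooden tray of punches, below 40 mm
- paddle_top (a point): centre of the top of the orange release paddle, 34 mm (case x) by 46 mm (case y); released, 55 mm above the bench and 127 mm in front of the case's origin. It rocks about an axis 57 mm behind and 20 mm lower, so it goes almost straight down. Behind it a steel hook 36 mm wide, 68 to 78 mm in front of the case's origin, stands 81 mm above the bench and holds the lid's tongue
- paddle (a joint): angle of the release paddle, rad: 0 released, 0.18 fully pressed (about 10 mm down at the paddle's centre); the lid is freed at about 0.10. Needs about 2 N to start and 6 N fully down, and springs back by itself when let go
- lid (a joint): lid angle, rad: 0 shut and latched, 1.9 fully open on its stop (109 degrees). When freed, a sprung pin lifts it within a second to about 0.45 to 0.5, where it rests. Above that it hinges freely (2 N or less at its tip): it falls back onto the pin if let go before upright (1.57) and falls gently to the stop once past it. It does not latch again by itself
- lid_tip (a point): middle of the lid's front edge: tip of the steel tongue, 36 mm wide, jutting 12 mm beyond the lid plate; 132 mm from the hinge axis, moving with the lid. Shut, 72 mm in front of the case's origin and 73 mm above the bench; lifted by the pin, about 130 mm above the bench
- lid_hinge (a point): middle of the lid's hinge axis, on the far rim of the case, 60 mm behind its origin, 70.5 mm above the bench; the axis runs along the case's y. The lid is a blue plate 120 by 160 mm, 5 mm thick, with an aluminium panel (104 by 144 mm, 3 mm) on top; about 0.23 kg
- hammer: bystander: loose hand hammer lying on the bench, 260 mm long along its x, head 26 mm high and 88 mm wide; origin on the bench under its middle
- tongs: bystander: loose dark steel tongs lying on the bench, 250 mm long along their x, 52 mm wide, 12 mm high; origin on the bench under the middle
- link: bystander: loose steel chain link lying flat, about 120 by 66 mm, 16 mm high; origin on the bench at its centre
- tin: bystander: round tin, 64 mm across, 65 mm high, standing; origin at the centre of its underside. The four bystanders swap places, two on each side of the case, 160 to 320 mm from its middle

How it is judged:
On the way, in this order (a step that is already met when the one before it is completed fails the run):
1. the release paddle is pressed (value of joint paddle above 0.05 rad).
2. the lid has lifted by its spring, untouched (value of joint lid between 0.3 and 0.7 rad and contact force between the fingers and lid below 0.5 N), for 0.1 s.
3. the lid is fully open (value of joint lid above 1.8 rad), for 0.2 s.
At the end, for the whole second after the job is handed in: The lid rests fully open (beyond 1.8 of 1.9 rad, not moving), the paddle is released (below 0.04 rad), and the hammer, tongs, chain link and tin are within 25 mm of where they started (value of joint lid above 1.8 rad and velocity of joint lid between -0.2 and 0.2 rad/s and value of joint paddle below 0.04 rad and distance of each of hammer, tongs, link, tin from where it was at the start of the episode below 0.025 m); the robot touches nothing.
It fails at once if a bystander (hammer, tongs, chain link or tin) is lifted or shoved out of its place, more than 25 mm (distance of any of hammer, tongs, link, tin from where it was at the start of the episode above 0.025 m).
It fails at once if the lid is pinched between the fingers (fingers pressing on its top panel and its underside at once) (contact force between the fingers and lid_c2 above 1 N and contact force between the fingers and lid_c1 above 1 N).
It fails at once if the lid is flung (faster than 7 rad/s) (velocity of joint lid above 7 rad/s).
It also fails if it takes over 48 s, if anything falls off the work surface, if the arm or the gripper's body presses on something with over 40 N, if the wrist force passes 120 N, or if a joint passes its speed limit or range.

## Robot

A 6-joint arm with a two-finger parallel gripper is mounted at the origin on the work surface. World frame = base frame: x ahead of the robot, y to its left, z up, the work surface at z = 0. Lengths are in m, angles in rad, forces in N, time in s.
With the tool pointing down it reaches from about 0.375 to 0.975 m from the base axis. Payload 3.8 kg.
Tool frame: the origin (TCP) lies at the very end of the fingers, on their centre line; the grasp point (between the pads) lies 19 mm behind it; z points along the fingers, x is the direction in which the jaws open and shut, and the axes are right-handed (so a half turn about z gives the same grasp; the last joint's range is limited). The gripper opens to 85 mm and grips with 20 to 120 N. Pads are 22 mm wide; open, the fingers measure 114 mm over their backs; the gripper's body (76 mm by 85 mm) begins 54 mm behind the grasp point. The pads swing forward as they close: fully open they stand 13 mm farther back than shut.
Start: joints at [1.111, 0.264, 1.604, -0, 1.274, -0.037], TCP at [0.277, 0.616, 0.231] pointing down, gripper open.
Joint ranges: [-2.63, 2.63], [-0.94, 2.18], [0.31, 2.57], [-1.31, 4.45], [0, 2.66], [-2.55, 2.55]. Speed limits (rad/s): [2.57, 2.57, 3.14, 3.14, 3.14, 3.14].

## Interface

Orientations are given as a unit quaternion [w, x, y, z].
In Python, from plant import sensors, camera, r gives the robot as it stands.
- The arm moves only by the tool carry_out, never from a script. Its argument "steps" is one flat list of numbers, 7 for each row, row after row: the turn, a rotation vector about the tool's x, y, z in rad, then the shift along the tool's x, y, z in cm, then the opening, from -1 (shut) to 1 (fully open). A call has 1 to 8 rows; each row shifts and turns the pose as measured when the row begins, along the tool's axes as they then stand; what a row does not reach is not made up. A row lasts 1/10 s, in which the tool goes at most 50 mm and 8.59 degrees, less where a joint would pass 70% of its speed; a pose out of reach is approached as far as the arm can. A call with a gripper value outside its range is refused whole. The fingers move at their own pace and stop on an object; "newtons" is the grip in N (left out, the last holds). Time passes only in rows, so rows that do not move let the fingers close. It gives the time, the measured TCP pose, the force and the opening at its end, in the units of the state.
- sensors.get_state(): the state, without advancing time (a new reading comes with each control period).
- camera(name): name is "side" or "top" or "wrist"; returns a dict with "frame" (400x640x3 uint8, red, green, blue), "range_z" (400x640 float32, m along the optical axis (not along the pixel's ray), 0 where there is no reading), "camera_matrix" (3x3 intrinsics, pixels), "camera_from_world" (4x4, takes a point from world to camera coordinates). Camera axes: x right, y up, looking along -z (the intrinsics and any distortion apply to the point x, -y, -z); pixel columns grow to the right and rows downward; lengths in m; the calibration is good to about 2 mm. A picture is of the moment at which its call begins.
- r.sign_off(): hands the job in, once; it reports no verdict.
The state is a dict: "time_s": time; "qpos": joint angles; "joint_velocities": joint speeds; "joint_torque": joint torques, N m; "tool_pos": TCP position; "ee_rot": TCP orientation; "wrist_force": force on the tool from outside, world axes, zero at the start; "moment": the same for the moment, N m; "gripper_width": opening from 0.0 (shut) to 1.0 (fully open).
Only numpy, scipy, OpenCV 4.12 (cv2) and the standard library are available. Lean on these libraries where they do the work, as an engineer would, in place of code of your own. Each camera call takes 0.05 s, during which the arm holds its last target. There are 200 camera calls.

## Working session

There is one attempt and no reset: what is moved stays moved. The work goes in short steps, Python scripts to look and compute and a tool call to move; the robot and the scene stay as the last step left them, time stands still between calls to the robot, and variables do not carry over. Pictures are saved under pics/ and viewed, about 8 in all and at most 12, crops included, and the job is handed in when it is done.

Besides the shell and the picture viewer there is one more tool, called after ">>>" by a JSON object that holds its "api" and its "payload", one argument or row to a line. carry_out: Moves the arm, as the interface text tells. Its arguments: {"type":"object","properties":{"steps":{"type":"array"},"newtons":{"type":"number"}},"required":["steps"]}

```bash
mkdir -p pics; ls
cat > h.py <<'E'
import numpy as np, cv2
from plant import sensors, camera, r
def save(c,n): cv2.imwrite(f'pics/{n}.png',cv2.cvtColor(c['frame'],cv2.COLOR_RGB2BGR))
def pts(c):
    "world point per pixel from range"
    K=c['camera_matrix'];z=c['range_z'];v,u=np.mgrid[:400,:640]
    P=np.stack([(u-K[0,2])/K[0,0]*z,-(v-K[1,2])/K[1,1]*z,-z,np.ones_like(z)],-1)
    return (P@np.linalg.inv(c['camera_from_world']).T)[...,:3]
E
python3 - <<'E'
from h import *
s=sensors.get_state();print(s)
ims=[]
for n in('top','side'):
    c=camera(n);save(c,n+'0');W=pts(c)
    hsv=cv2.cvtColor(c['frame'],cv2.COLOR_RGB2HSV)
    print(n,c['camera_matrix'].tolist(),np.linalg.inv(c['camera_from_world'])[:3,3])
    for nm,lo,hi in(('orange',(5,150,100),(22,255,255)),('blue',(95,120,40),(130,255,255))):
        m=cv2.inRange(hsv,lo,hi);k,l,st,ce=cv2.connectedComponentsWithStats(m)
        for i in range(1,k):
            if st[i,4]>60: print(nm,st[i],ce[i].round(1),np.median(W[l==i],0).round(3))
E
```

```text
pics
{'time_s': 0.0, 'qpos': array([ 1.11111681e+00,  2.64791067e-01,  1.60534885e+00, -3.50009345e-05,
        1.27368847e+00, -3.69046837e-02]), 'joint_velocities': array([ 0.00115652, -0.00020056,  0.00092549, -0.00042997,  0.00010879,
       -0.00062948]), 'joint_torque': array([ 1.88937003e-03, -5.15115631e+01, -3.67320371e+01,  1.69972022e-04,
        1.27918075e-02,  2.05081119e-05]), 'tool_pos': array([0.27664514, 0.6149207 , 0.22995005]), 'ee_rot': array([ 5.86328499e-04,  8.39726566e-01,  5.43008328e-01, -9.51900191e-04]), 'wrist_force': array([ 0.632321  , -0.55794792,  0.19653736]), 'moment': array([ 0.00664583, -0.02713651,  0.01911305]), 'gripper_width': 0.9993313481262713}
top [[414.58989416882747, 0.0, 310.9242794916771], [0.0, 414.58989416882747, 197.101633977517], [0.0, 0.0, 1.0]] [0.39689129 0.06069996 1.25579702]
orange [    77     95    518    305 127257] [349.8 241.6] [ 0.484 -0.066  0.   ]
orange [283 195  23  19 199] [293.7 203.7] [0.605 0.122 0.   ]
orange [626 244  14  33 327] [634.  260.4] [ 0.476 -1.127 -0.298]
orange [  72  308  142   92 5380] [134.2 361.2] [ 0.133  0.562 -0.   ]
blue [320 193  19  40 117] [327.4 220.2] [0.528 0.023 0.076]
blue [353 235  20   9  69] [362.7 239.3] [ 0.496 -0.081  0.076]
side [[370.3152293674751, 0.0, 309.41208051891454], [0.0, 370.3152293674751, 194.75150768561335], [0.0, 0.0, 1.0]] [ 0.06566549 -0.62287745  0.6651274 ]
orange [  101   122   539   278 84451] [345.2 299.3] [ 0.475 -0.239  0.   ]
orange [ 72 147  35  19 315] [ 90.1 155.5] [ 0.214  0.996 -0.042]
orange [   0  156  136   59 3267] [ 68.7 187.2] [0.095 0.617 0.003]
orange [348 260  21  16  96] [357.9 267.3] [ 0.579 -0.177  0.   ]
orange [  7 384  16  16 144] [ 14. 392.] [-0.126 -0.011  0.001]
```

View pics/top0.png

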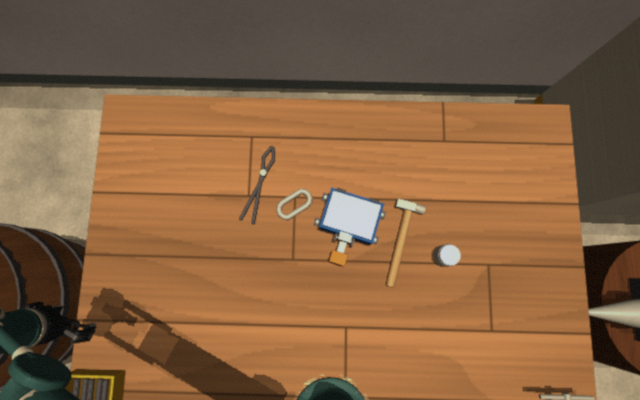

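View pics/side0.png

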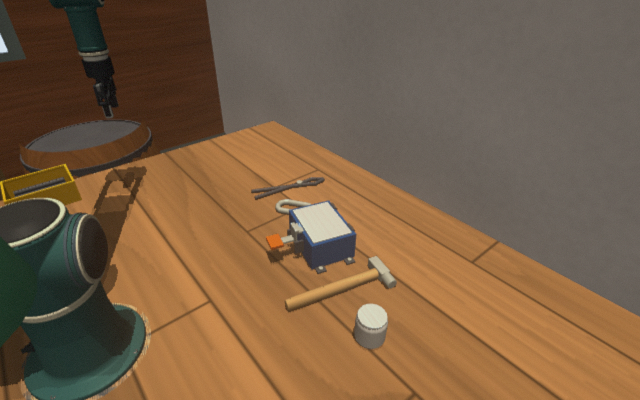

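The top view shows the case at about (351,215), paddle (339,257), link (294,204) and tongs (262,185) on the left, and the hammer (402,240) and tin (447,255) on the right. The side view agrees with this. Next I'll measure the case.

Run:
```python
from h import *
c=camera('top');W=pts(c)
f=cv2.cvtColor(c['frame'],cv2.COLOR_RGB2HSV)
reg=np.zeros((400,640),bool);reg[180:275,310:392]=1
lid=reg&(W[...,2]>.066)&(W[...,2]<.1)
pan=lid&(f[...,1]<70)
for n,m in(('lid',lid),('panel',pan)):
    m=cv2.morphologyEx(m.astype(np.uint8),cv2.MORPH_OPEN,np.ones((11,11)))>0
    P=W[m];print(n,m.sum(),np.median(P,0),cv2.minAreaRect((P[:,:2]*1000).astype(np.float32)))
pad=reg&(W[...,2]>.035)&(f[...,1]>180)&(f[...,0]<22)&(np.arange(400)[:,None]>245)
print('paddle',pad.sum(),W[pad].mean(0),np.median(W[pad],0),cv2.minAreaRect((W[pad][:,:2]*1000).astype(np.float32)))
```

```text
lid 2316 [ 0.56137258 -0.04522174  0.07842721] ((557.1156005859375, -44.470947265625), (160.3572998046875, 139.809814453125), 75.96760559082031)
panel 1860 [ 0.56086865 -0.0456296   0.07879653] ((553.52099609375, -44.83849334716797), (147.53717041015625, 133.43441772460938), 75.00941467285156)
paddle 180 [ 0.44119384 -0.01032618  0.06185088] [ 0.44168766 -0.01049154  0.05523706] ((433.9896240234375, 16.46316909790039), (46.358707427978516, 105.75245666503906), 16.313037872314453)
```

```bash
cat >> h.py <<'E'
from scipy.spatial.transform import Rotation as R, Slerp
O=np.array([.5636,-.0442,0]);yaw=-.27
C=R.from_euler('z',yaw)
def rot(alpha):  # tool pitch: 90 = down; tool x = case y, z points case +x/down
    a=np.radians(alpha);z=np.array([np.cos(a),0,-np.sin(a)]);x=np.array([0,1,0])
    return C*R.from_matrix(np.c_[x,np.cross(z,x),z])
def cur():
    s=sensors.get_state();w,x,y,z=s['ee_rot'];return s['tool_pos'],R.from_quat([x,y,z,w])
def case(p): return C.inv().apply(np.asarray(p)-O)*1000
def plan(*wps,g=-1):
    "wps: (case xyz mm, alpha, rows)"
    p,q=cur();print('now case',case(p).round(1),'d',case(O+q.apply([0,0,1])).round(2)/1000)
    for t,al,n in wps:
        t=O+C.apply(np.array(t)/1000);q2=rot(al);sl=Slerp([0,1],R.concatenate([q,q2]))
        qq=[sl(k/n) for k in range(n+1)];pp=[p+(t-p)*k/n for k in range(n+1)]
        for k in range(n):
            rv=(qq[k].inv()*qq[k+1]).as_rotvec();d=qq[k].inv().apply(pp[k+1]-pp[k])*100
            print(', '.join(f'{v:.2f}' for v in [*rv,*d,g]))
        p,q=t,q2
E
python3 -c "
from h import *
plan(([-134,0,140],90,16))"
```

```text
now case [-452.4  558.8  230.2] d [-3.50e-04 -1.74e-03 -1.00e+00]
-0.00, 0.00, -0.01, -3.15, 2.50, 0.57, -1.00
-0.00, 0.00, -0.01, -3.17, 2.47, 0.57, -1.00
-0.00, 0.00, -0.01, -3.20, 2.44, 0.57, -1.00
-0.00, 0.00, -0.01, -3.22, 2.41, 0.57, -1.00
-0.00, 0.00, -0.01, -3.24, 2.38, 0.57, -1.00
-0.00, 0.00, -0.01, -3.26, 2.34, 0.57, -1.00
-0.00, 0.00, -0.01, -3.29, 2.31, 0.57, -1.00
-0.00, 0.00, -0.01, -3.31, 2.28, 0.57, -1.00
-0.00, 0.00, -0.01, -3.33, 2.25, 0.57, -1.00
-0.00, 0.00, -0.01, -3.35, 2.22, 0.57, -1.00
-0.00, 0.00, -0.01, -3.37, 2.19, 0.57, -1.00
-0.00, 0.00, -0.01, -3.39, 2.15, 0.57, -1.00
-0.00, 0.00, -0.01, -3.41, 2.12, 0.57, -1.00
-0.00, 0.00, -0.01, -3.43, 2.09, 0.56, -1.00
-0.00, 0.00, -0.01, -3.45, 2.06, 0.56, -1.00
-0.00, 0.00, -0.01, -3.47, 2.02, 0.56, -1.00
```

>>> {"api": "carry_out", "payload": {
  "steps": [0, 0, -0.01, -3.15, 2.5, 0.4, -1, 0, 0, -0.01, -3.17, 2.47, 0.4, -1, 0, 0, -0.01, -3.2, 2.44, 0.4, -1, 0, 0, -0.01, -3.22, 2.41, 0.4, -1, 0, 0, -0.01, -3.24, 2.38, 0.4, -1, 0, 0, -0.01, -3.26, 2.34, 0.4, -1, 0, 0, -0.01, -3.29, 2.31, 0.4, -1, 0, 0, -0.01, -3.31, 2.28, 0.4, -1],
  "newtons": 20
}}

```text
time_s: 0.95
tool_pos: [0.3566, 0.2967, 0.1938]
ee_rot: [0.0, 0.814, 0.581, -0.002]
wrist_force: [0.6, -0.4, 0.4]
gripper_width: 0.002
```

>>> {"api": "carry_out", "payload": {
  "steps": [0, 0, -0.01, -3.33, 2.25, 0.4, -1, 0, 0, -0.01, -3.35, 2.22, 0.4, -1, 0, 0, -0.01, -3.37, 2.19, 0.4, -1, 0, 0, -0.01, -3.39, 2.15, 0.4, -1, 0, 0, -0.01, -3.41, 2.12, 0.4, -1, 0, 0, -0.01, -3.43, 2.09, 0.4, -1, 0, 0, -0.01, -3.45, 2.06, 0.4, -1, 0, 0, -0.01, -3.47, 2.02, 0.4, -1]
}}

```text
time_s: 1.75
tool_pos: [0.441, -0.0266, 0.1608]
ee_rot: [0.001, 0.788, 0.615, -0.001]
wrist_force: [0.7, 0.6, 0.5]
gripper_width: -0.005
```

```bash
python3 -c "
from h import *
plan(([-134,0,120],90,4))
save(camera('wrist'),'w1')"
```

```text
now case [-122.8  -15.8  160.8] d [ 8.80e-04 -2.14e-03 -1.00e+00]
0.00, 0.00, 0.01, 0.40, -0.27, 1.02, -1.00
0.00, 0.00, 0.01, 0.40, -0.27, 1.02, -1.00
0.00, 0.00, 0.01, 0.40, -0.27, 1.02, -1.00
0.00, 0.00, 0.01, 0.40, -0.28, 1.02, -1.00
```

>>> {"api": "carry_out", "payload": {
  "steps": [0, 0, 0, 0.4, -0.28, 1.0, -1, 0, 0, 0, 0.4, -0.28, 1.0, -1, 0, 0, 0.01, 0.4, -0.28, 1.0, -1, 0, 0, 0.01, 0.4, -0.28, 1.0, -1, 0, 0, 0, 0, 0, 0, -1]
}}

```text
time_s: 2.3
tool_pos: [0.4325, -0.0115, 0.1153]
ee_rot: [0.001, 0.796, 0.605, -0.003]
wrist_force: [-0.4, 0.2, 0.0]
gripper_width: 0.0
```

```bash
python3 -c "
from h import *
plan(([-134,0,70],90,4),([-134,0,45],90,5))
a=camera('wrist');b=camera('side');save(a,'w1')
cv2.imwrite('pics/c1.png',cv2.cvtColor(np.vstack([a['frame'],cv2.resize(b['frame'][150:300,200:440],(640,400))]),cv2.COLOR_RGB2BGR)[::1])
im=cv2.imread('pics/c1.png');cv2.imwrite('pics/c1.png',cv2.resize(im,(480,600)))"
```

```text
now case [-135.1   -3.4  115.3] d [-0.00143 -0.0063  -0.99998]
-0.00, 0.00, -0.00, 0.09, 0.03, 1.13, -1.00
-0.00, 0.00, -0.00, 0.09, 0.03, 1.13, -1.00
-0.00, 0.00, -0.00, 0.09, 0.03, 1.13, -1.00
-0.00, 0.00, -0.00, 0.09, 0.03, 1.13, -1.00
0.00, 0.00, 0.00, -0.00, -0.00, 0.50, -1.00
0.00, 0.00, 0.00, -0.00, -0.00, 0.50, -1.00
0.00, 0.00, 0.00, -0.00, -0.00, 0.50, -1.00
0.00, 0.00, 0.00, -0.00, -0.00, 0.50, -1.00
0.00, 0.00, 0.00, -0.00, -0.00, 0.50, -1.00
```

View pics/c1.png

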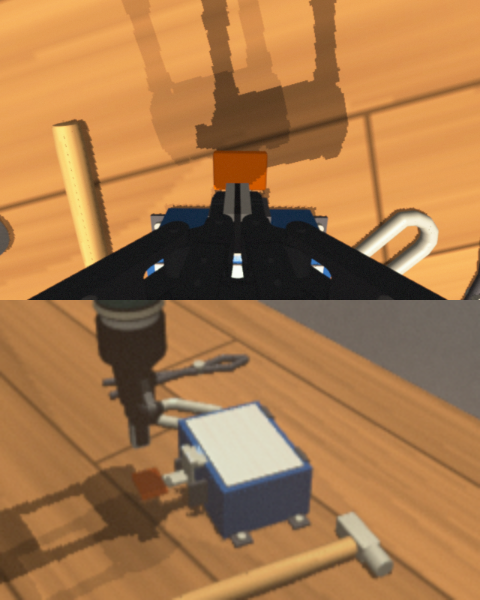

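Wrist view: the shut fingertips (240,190) are centred over the orange paddle (240,165). Now pressing.

>>> {"api": "carry_out", "payload": {
  "steps": [0, 0, 0, 0.1, 0, 1.2, -1, 0, 0, 0, 0.1, 0, 1.2, -1, 0, 0, 0, 0.1, 0, 1.1, -1, 0, 0, 0, 0, 0, 1.0, -1, 0, 0, 0, 0, 0, 0.6, -1, 0, 0, 0, 0, 0, 0.5, -1]
}}

```text
time_s: 3.0
tool_pos: [0.4366, -0.0088, 0.0576]
ee_rot: [0.004, 0.796, 0.606, -0.001]
wrist_force: [-0.5, -0.5, -0.5]
gripper_width: 0.002
```

>>> {"api": "carry_out", "payload": {
  "steps": [0, 0, 0, 0, 0, 0.5, -1, 0, 0, 0, 0, 0, 0.4, -1, 0, 0, 0, 0, 0, 0.3, -1]
}}

```text
time_s: 3.3
tool_pos: [0.4342, -0.0082, 0.0444]
ee_rot: [0.001, 0.796, 0.605, -0.003]
wrist_force: [-4.7, 1.3, 11.2]
gripper_width: -0.002
```

>>> {"api": "carry_out", "payload": {
  "steps": [0, 0, 0, 0, 0, 0, -1, 0, 0, 0, 0, 0, 0, -1, 0, 0, 0, 0, 0, 0, -1, 0, 0, 0, 0, 0, 0, -1, 0, 0, 0, 0, 0, 0, -1, 0, 0, 0, 0, 0, 0, -1, 0, 0, 0, 0, 0, 0, -1, 0, 0, 0, 0, 0, 0, -1]
}}

```text
time_s: 4.1
tool_pos: [0.4349, -0.0084, 0.0482]
ee_rot: [0.0, 0.796, 0.605, -0.003]
wrist_force: [-3.2, 0.7, 4.4]
gripper_width: 0.003
```

```bash
python3 -c "
from h import *
b=camera('side');W=pts(b);f=b['frame'].astype(int)
m=(W[...,2]>.085)&(W[...,2]<.2);m[:200]=0;m[:,:290]=0;m[:,365:]=0
P=case(W[m]);print(len(P),P.min(0),P.max(0))
A=np.c_[P[:,0],np.ones(len(P))];print(np.linalg.lstsq(A,P[:,2],rcond=None)[0])
cv2.imwrite('pics/c2.png',cv2.cvtColor(cv2.resize(b['frame'][140:300,200:440],(600,400)),cv2.COLOR_RGB2BGR))
plan(([-140,0,90],90,5))"
```

```text
1017 [-56.23993021 -86.71414241  85.05881997] [ 52.92761097  62.29787064 137.25476458]
[ -0.4842902  110.26960226]
now case [-133.6    0.2   48.3] d [-0.00254 -0.00495 -0.99998]
-0.00, 0.00, -0.00, -0.01, -0.13, -0.83, -1.00
-0.00, 0.00, -0.00, -0.01, -0.13, -0.83, -1.00
-0.00, 0.00, -0.00, -0.01, -0.13, -0.83, -1.00
-0.00, 0.00, -0.00, -0.01, -0.13, -0.83, -1.00
-0.00, 0.00, -0.00, -0.00, -0.13, -0.83, -1.00
```

View pics/c2.png

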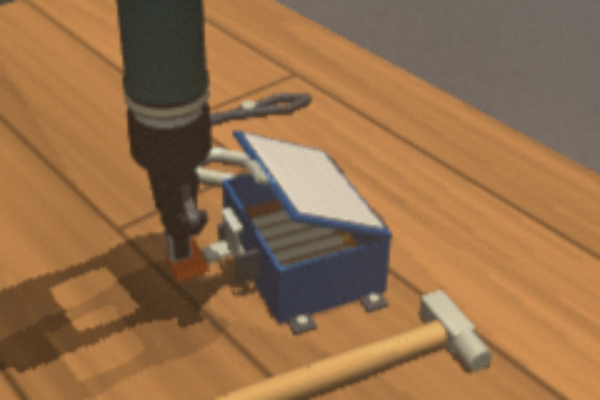

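The side view shows the lid lifted to about 0.45 rad with the finger clear of it. Next I back off and tilt the tool.

>>> {"api": "carry_out", "payload": {
  "steps": [0, 0, 0, 0, -0.1, -1.0, -1, 0, 0, 0, 0, -0.1, -1.5, -1, 0, 0, 0, 0, 0, -2.0, -1, 0, 0, 0, 0, 0, -2.0, -1, 0, 0, 0, 0, 0, -2.0, -1, 0, 0, 0, 0, 0, 0, -1]
}}

```text
time_s: 4.75
tool_pos: [0.4351, -0.0081, 0.1389]
ee_rot: [0.003, 0.796, 0.605, -0.001]
wrist_force: [0.6, -0.9, -0.2]
gripper_width: 0.001
```

```bash
python3 -c "
from h import *
plan(([-125,0,130],50,7))"
```

```text
now case [-133.5    0.5  138.9] d [ 0.0031  -0.00457 -0.99998]
-0.10, 0.00, -0.00, -0.01, 0.12, 0.13, -1.00
-0.10, 0.00, -0.00, -0.01, 0.11, 0.14, -1.00
-0.10, 0.00, -0.00, -0.01, 0.09, 0.15, -1.00
-0.10, 0.00, -0.00, -0.01, 0.08, 0.16, -1.00
-0.10, 0.00, -0.00, -0.01, 0.06, 0.16, -1.00
-0.10, 0.00, -0.00, -0.01, 0.05, 0.17, -1.00
-0.10, 0.00, -0.00, -0.01, 0.03, 0.17, -1.00
```

>>> {"api": "carry_out", "payload": {
  "steps": [-0.1, 0, 0, 0, 0.1, 0.1, -1, -0.1, 0, 0, 0, 0.1, 0.1, -1, -0.1, 0, 0, 0, 0.1, 0.2, -1, -0.1, 0, 0, 0, 0.1, 0.2, -1, -0.1, 0, 0, 0, 0, 0.2, -1, -0.1, 0, 0, 0, 0, 0.2, -1, -0.1, 0, 0, 0, 0, 0.2, -1, 0, 0, 0, 0, 0, 0, -1]
}}

```text
time_s: 5.55
tool_pos: [0.4723, -0.0058, 0.1479]
ee_rot: [0.277, 0.749, 0.566, 0.205]
wrist_force: [-0.4, 0.2, -1.3]
gripper_width: -0.002
```

```bash
python3 -c "
from h import *
plan(([-95,0,105],50,3),([-50,0,100],50,4))
print(sensors.get_state()['qpos'].round(2))"
```

```text
now case [-98.3  12.7 147.9] d [ 0.6467  -0.01133 -0.76266]
0.00, 0.00, -0.00, -0.41, -0.84, 1.17, -1.00
0.00, 0.00, -0.00, -0.41, -0.84, 1.16, -1.00
0.00, 0.00, -0.00, -0.42, -0.84, 1.16, -1.00
0.00, 0.00, 0.00, 0.00, 0.78, 0.82, -1.00
0.00, 0.00, 0.00, 0.00, 0.78, 0.82, -1.00
0.00, 0.00, 0.00, 0.00, 0.78, 0.82, -1.00
0.00, 0.00, 0.00, 0.00, 0.78, 0.82, -1.00
[ 0.13 -0.44  2.57 -0.67  0.43 -0.64]
```

```bash
python3 -c "
from h import *
plan(([-100,0,108],60,4))"
```

```text
now case [-98.3  12.7 147.9] d [ 0.6467  -0.01133 -0.76266]
0.04, 0.00, -0.00, -0.31, -0.68, 0.74, -1.00
0.04, 0.00, -0.00, -0.31, -0.64, 0.76, -1.00
0.04, 0.00, -0.00, -0.31, -0.61, 0.79, -1.00
0.04, 0.00, -0.00, -0.31, -0.57, 0.82, -1.00
```

>>> {"api": "carry_out", "payload": {
  "steps": [0.05, 0, 0, -0.3, -0.6, 0.7, -1, 0.05, 0, 0, -0.3, -0.6, 0.8, -1, 0.04, 0, 0, -0.3, -0.6, 0.8, -1, 0.04, 0, 0, -0.3, -0.6, 0.8, -1, 0, 0, 0, 0, 0, 0, -1]
}}

```text
time_s: 6.05
tool_pos: [0.4613, -0.0157, 0.1016]
ee_rot: [0.199, 0.771, 0.587, 0.147]
wrist_force: [-0.0, -0.3, -0.0]
gripper_width: -0.001
```

```bash
python3 -c "
from h import *
plan(([-50,0,100],60,5))
print(sensors.get_state()['qpos'].round(2))"
```

```text
now case [-106.2    0.2  101.6] d [ 0.47962 -0.00643 -0.87745]
-0.00, 0.00, 0.00, -0.00, 0.97, 0.57, -1.00
-0.00, 0.00, 0.00, -0.00, 0.97, 0.57, -1.00
-0.00, 0.00, 0.00, -0.00, 0.96, 0.58, -1.00
-0.00, 0.00, 0.00, -0.00, 0.96, 0.58, -1.00
-0.00, 0.00, 0.00, -0.00, 0.96, 0.58, -1.00
[ 0.02 -0.31  2.51 -0.31  0.48 -1.04]
```

>>> {"api": "carry_out", "payload": {
  "steps": [0, 0, 0, 0, 0.9, 0.5, -1, 0, 0, 0, 0, 0.9, 0.5, -1, 0, 0, 0, 0, 0.9, 0.5, -1, 0, 0, 0, 0, 0.9, 0.5, -1, 0, 0, 0, 0, 0.9, 0.5, -1]
}}

```text
time_s: 6.55
tool_pos: [0.5129, -0.0302, 0.1]
ee_rot: [0.198, 0.771, 0.588, 0.147]
wrist_force: [0.2, 0.0, 0.0]
gripper_width: 0.002
```

```bash
cat > arc.py <<'E'
from h import *
import sys
H=lambda d:[60-115*np.cos(np.radians(d)),0,70.5+115*np.sin(np.radians(d))]
plan(*[(H(float(a)),60,2) for a in sys.argv[1:]])
b=camera('side');W=pts(b)
m=(W[...,2]>.085)&(W[...,2]<.25);m[:,:290]=0;m[:,365:]=0
P=case(W[m]);P=P[(abs(P[:,1])<70)&(P[:,0]<110)&(P[:,0]>-75)]
if len(P): print(len(P),P.min(0).round(),P.max(0).round())
cv2.imwrite('pics/c.png',cv2.cvtColor(cv2.resize(b['frame'][140:300,200:440],(600,400)),cv2.COLOR_RGB2BGR))
s=sensors.get_state();print(s['qpos'].round(2),s['wrist_force'].round(1))
E
python3 arc.py 30 45 60 75
```

```text
now case [-52.6   0.  100. ] d [ 0.47836 -0.00548 -0.87815]
-0.01, 0.00, 0.00, -0.01, 1.24, -0.92, -1.00
-0.01, 0.00, 0.00, -0.01, 1.25, -0.90, -1.00
0.00, 0.00, 0.00, -0.00, 1.39, -0.57, -1.00
0.00, 0.00, 0.00, 0.00, 1.39, -0.57, -1.00
0.00, 0.00, 0.00, 0.00, 1.49, -0.20, -1.00
0.00, 0.00, 0.00, 0.00, 1.49, -0.20, -1.00
0.00, 0.00, 0.00, 0.00, 1.49, 0.20, -1.00
0.00, 0.00, 0.00, -0.00, 1.49, 0.20, -1.00
1029 [-75. -70.  85.] [ 52.  69. 176.]
[-0.03 -0.18  2.41 -0.29  0.44 -1.09] [-0.3 -0.4 -0.3]
```

View pics/c.png

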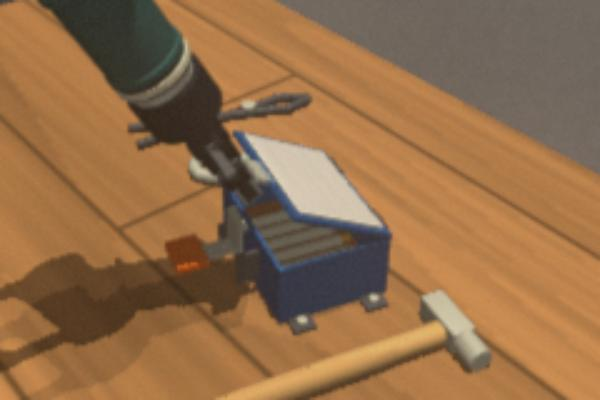

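The finger is now under the tongue with no contact yet. The paddle has sprung back. I'll sweep along the hinge arc.

>>> {"api": "carry_out", "payload": {
  "steps": [0, 0, 0, 0, 1.2, -0.5, -1, 0, 0, 0, 0, 1.2, -0.8, -1, 0, 0, 0, 0, 1.3, -0.7, -1, 0, 0, 0, 0, 1.4, -0.6, -1]
}}

```text
time_s: 7.0
tool_pos: [0.5445, -0.0389, 0.1466]
ee_rot: [0.196, 0.771, 0.589, 0.144]
wrist_force: [-0.1, 0.3, -1.1]
gripper_width: 0.0
```

```bash
python3 arc.py 60 75 90 100
```

```text
now case [-19.8  -0.  146.6] d [ 0.47142 -0.00691 -0.88188]
-0.02, 0.00, 0.00, -0.01, 1.54, -0.51, -1.00
-0.02, 0.00, 0.00, -0.00, 1.55, -0.49, -1.00
0.00, 0.00, 0.00, 0.00, 1.49, 0.20, -1.00
0.00, 0.00, 0.00, -0.00, 1.49, 0.20, -1.00
0.00, 0.00, 0.00, -0.00, 1.39, 0.57, -1.00
0.00, 0.00, 0.00, 0.00, 1.39, 0.57, -1.00
0.00, 0.00, 0.00, 0.00, 0.82, 0.57, -1.00
0.00, 0.00, 0.00, -0.00, 0.82, 0.57, -1.00
636 [-75. -70.  85.] [ 60.  65. 250.]
[-0.05 -0.18  2.31 -0.22  0.54 -1.19] [1.1 0.6 1.1]
```

View pics/c.png

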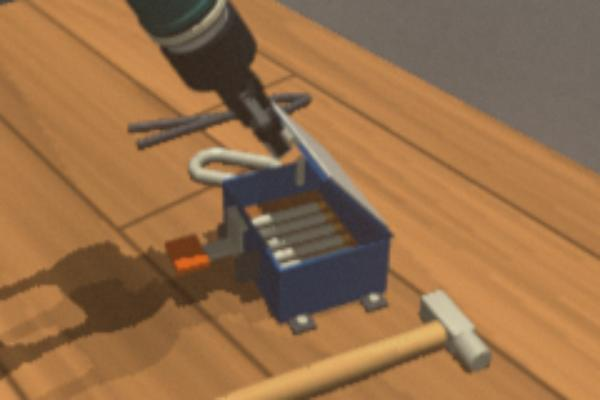

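The lid has risen to about 55° on the finger, with the tip still beneath it. I'll carry on along the arc.

>>> {"api": "carry_out", "payload": {
  "steps": [0, 0, 0, 0, 1.5, -0.5, -1, 0, 0, 0, 0, 1.5, -0.3, -1, 0, 0, 0, 0, 1.5, 0.1, -1, 0, 0, 0, 0, 1.4, 0.2, -1]
}}

```text
time_s: 7.45
tool_pos: [0.5986, -0.0528, 0.1867]
ee_rot: [0.199, 0.77, 0.588, 0.147]
wrist_force: [0.0, 0.4, -0.6]
gripper_width: 0.003
```

```bash
python3 arc.py 90 100 110
```

```text
now case [ 36.    1.1 186.7] d [ 0.47907 -0.00499 -0.87776]
-0.01, 0.00, 0.00, -0.05, 1.03, 0.63, -1.00
-0.01, 0.00, 0.00, -0.05, 1.02, 0.64, -1.00
0.00, 0.00, 0.00, 0.00, 0.82, 0.57, -1.00
0.00, 0.00, 0.00, -0.00, 0.82, 0.57, -1.00
0.00, 0.00, 0.00, 0.00, 0.71, 0.71, -1.00
0.00, 0.00, 0.00, 0.00, 0.71, 0.71, -1.00
853 [-18. -70.  85.] [ 60.  70. 250.]
[-0.07 -0.12  2.18 -0.18  0.59 -1.25] [ 2.7 -0.2  1.2]
```

View pics/c.png

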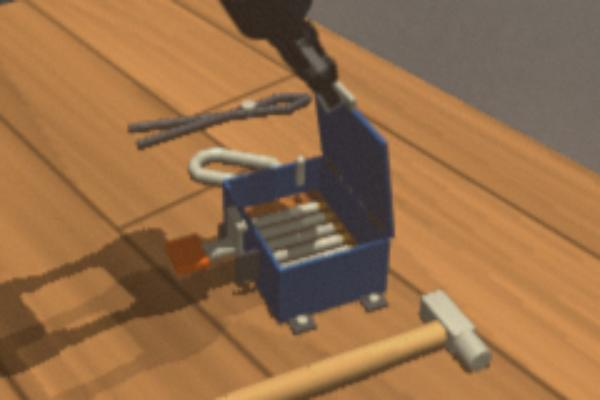

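The lid is nearly upright with the fingertip on its inner face. I'll push it past upright slowly.

>>> {"api": "carry_out", "payload": {
  "steps": [0, 0, 0, 0, 1.0, 0.6, -1, 0, 0, 0, 0, 1.0, 0.7, -1, 0, 0, 0, 0, 0.8, 0.6, -1, 0, 0, 0, 0, 0.7, 0.5, -1, 0, 0, 0, 0, 0.0, 0, -1, 0, 0, 0, 0, 0, 0, -1]
}}

```text
time_s: 8.1
tool_pos: [0.6461, -0.0657, 0.1839]
ee_rot: [0.2, 0.77, 0.587, 0.149]
wrist_force: [0.9, 0.6, -0.5]
gripper_width: 0.001
```

```bash
python3 arc.py 110
```

```text
now case [ 85.2   1.3 183.9] d [ 0.48232 -0.00458 -0.87598]
-0.01, 0.00, 0.00, -0.06, 0.49, 0.57, -1.00
-0.01, 0.00, 0.00, -0.06, 0.48, 0.58, -1.00
1351 [ 24. -70.  85.] [110.  70. 250.]
[-0.09 -0.02  2.1  -0.17  0.58 -1.28] [-0.7  0.3 -0.6]
```

View pics/c.png

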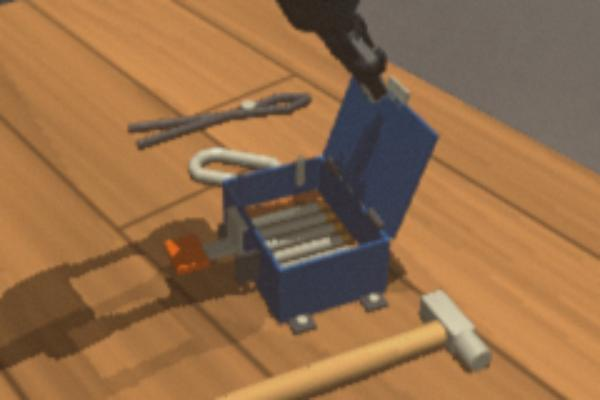

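The lid leans back past upright. I'll retract along the tool axis and away from the lid, then check.

>>> {"api": "carry_out", "payload": {
  "steps": [0, 0, 0, 0, -1.0, -1.0, -1, 0, 0, 0, 0, -1.5, -2.5, -1, 0, 0, 0, 0, -1.5, -3, -1, 0, 0, 0, 0, -1, -3, -1, 0, 0, 0, 0, 0, -3, -1, 0, 0, 0, 0, 0, 0, -1, 0, 0, 0, 0, 0, 0, -1, 0, 0, 0, 0, 0, 0, -1]
}}

```text
time_s: 8.95
tool_pos: [0.5336, -0.0348, 0.2694]
ee_rot: [0.198, 0.77, 0.588, 0.147]
wrist_force: [0.9, -0.2, 0.6]
gripper_width: 0.001
```

```bash
python3 arc.py 110
python3 - <<'E'
from h import *
b=camera('side');W=pts(b);f=cv2.cvtColor(b['frame'],cv2.COLOR_RGB2HSV)
P=case(W.reshape(-1,3)).reshape(400,640,3)
m=(P[...,2]>90)&(P[...,2]<205)&(abs(P[...,1])<75)&(P[...,0]>40)&(P[...,0]<140)&(f[...,0]>95)&(f[...,0]<130)
Q=P[m];k=np.polyfit(Q[:,2],Q[:,0],1);print(m.sum(),'lid angle',np.pi/2+np.arctan(k[0]))
h=cv2.inRange(f,(3,200,100),(18,255,255))>0;h&=(P[...,2]>40)&(P[...,2]<65)&(abs(P[...,1])<30)&(P[...,0]<-100)&(P[...,0]>-160)
print('paddle z',np.median(P[h],0))
E
```

```text
now case [-31.4   1.  269.4] d [ 0.47822 -0.00453 -0.87823]
-0.01, 0.00, 0.00, -0.03, 3.57, 7.12, -1.00
-0.01, 0.00, 0.00, -0.04, 3.48, 7.16, -1.00
1305 [ 23. -70.  85.] [109.  70. 196.]
[-0.04 -0.34  2.19 -0.16  0.81 -1.26] [-1.1 -0.2 -1.2]
1282 lid angle 1.9004658152234204
paddle z [-129.43220125  -16.01794925   54.97881064]
```

View pics/c.png

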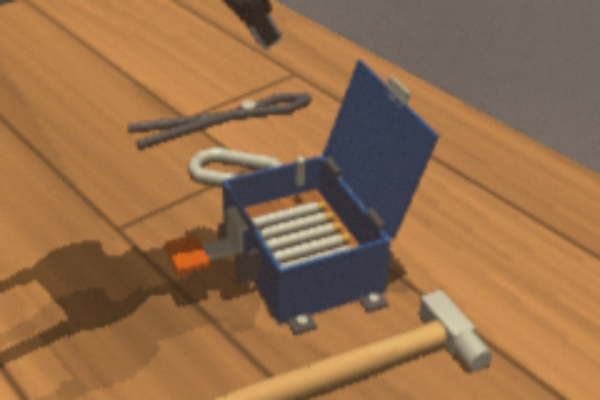

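Lid at 1.90 rad on its stop, paddle back at 55 mm, robot clear, and nothing else appears to have moved.

```bash
python3 -c "
from plant import r
print(r.sign_off())"
```

```text
the job is handed in; nothing more can be done
None
```

I pressed the paddle with the shut fingertips, and the lid sprang up untouched to about 0.45 rad. I then backed off, slid a tilted fingertip under the tongue, and pushed the lid slowly round its hinge past upright. I handed the job in at about 9 s on the robot's clock.

- **Lid:** it measured 1.90 rad, resting on its stop.
- **Paddle:** its top was back at 55 mm, so it is released.
- **Robot:** the gripper was clear of everything, and the wrist force was about zero.
- **Bystanders:** the hammer, tongs and link looked unmoved in the last crop. The tin was outside that crop and I did not measure any of the four, but the arm never went near them.
- **Problem on the way:** my first tilt, 50° below horizontal, ran joint 3 up to its limit (2.57 rad) and shifted the tool about 35 mm. I changed to about 60°, and there was no trouble after that.

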